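# Stack two spacer rings in a gearcase boss

### The arm

A 7-joint arm with a two-finger parallel gripper is mounted at the origin on the work surface. World frame = base frame: x ahead of the robot, y to its left, z up, the work surface at z = 0. Lengths are in m, angles in rad, forces in N, time in s.
With the tool pointing down it reaches from about 0.425 to 0.925 m from the base axis. Payload 6.8 kg.
Tool frame: the origin (TCP) lies on the front face of the gripper's body, between the roots of the fingers; the fingertips stand 73 mm ahead of it and the grasp point (between the pads) lies 54 mm ahead of it (env.nose_length is the distance from the TCP to the fingertips, in m); z points along the fingers, y is the direction in which the jaws open and shut (so a half turn about z gives the same grasp; the last joint's range is limited). The gripper opens to 85 mm and grips with 20 to 120 N. Pads are 22 mm wide; open, the fingers measure 114 mm over their backs; the gripper's body (76 mm by 85 mm) begins 54 mm behind the grasp point. The pads swing forward as they close: fully open they stand 13 mm farther back than shut.
Start: joints at [-1.407, 0.477, 0.022, 1.555, -0.011, 1.109, -0.083], TCP at [0.181, 0.65, 0.304] pointing down, gripper open.
Joint ranges: [-2.96, 2.96], [-0.34, 2.1], [-1.41, 1.46], [0.24, 2.44], [-1.37, 4.51], [0.17, 1.92], [-2.96, 2.96]. Speed limits (rad/s): [2.39, 2.39, 3.14, 3.14, 3.14, 3.14, 3.14].

### API

Orientations are given as a unit quaternion [w, x, y, z].
In Python, from cell import env, kin, camera, calibration, job gives the robot as it stands. The module is installed in compiled form; this text tells all that it offers. Calls block until the motion is done:
- env.reach(position, orientation): joint-space move of the TCP to a pose.
- env.movel(position, velocity=0.15, rot=None, stop_force=None): straight line of the TCP; rot=None keeps the orientation; velocity is the mean speed in m/s. With stop_force (N) it stops when the force on the tool has changed by that much, and returns True; else False.
- env.goto_joints(angles): joint-space move.
- env.grip(opening, f_grip=None): finger opening in m; f_grip is the grip in N (None keeps the last); returns when the fingers have stopped.
- env.dwell(seconds).
- kin.inverse_kinematics(position, orientation): joint angles nearest the present ones, or None.
- env.get_state(): the state.
- camera(name): name is "scene" or "side" or "wrist"; returns (picture, depth): 420x560x3 uint8, blue, green, red; 420x560 float32, m along the optical axis (not along the pixel's ray), 0 where there is no reading.
- calibration(name): a dict with "fx", "fy", "cx", "cy" (pixels), "rvec" (rotation vector, rad) and "tvec" (3), from world to camera coordinates, as OpenCV has them. Camera axes: x right, y down, z forward; pixel columns grow to the right and rows downward; lengths in m; the calibration is good to about 2 mm. A picture is of the moment at which its call begins: read the wrist's pose just before it. calibration takes no time and is no camera call; for the wrist camera it gives the pose at the moment of the call.
A pose or a line that the arm cannot do raises env.PlanningError and nothing moves.
- job.job_done(): hands the job in, once; it reports no verdict.
The state is a dict: "time": time; "qpos": joint angles; "joint_velocities": joint speeds; "joint_torque": joint torques, N m; "tcp_pos": TCP position; "orientation": TCP orientation; "force": force on the tool from outside, world axes, zero at the start; "torque": the same for the moment, N m; "opening": finger opening in m.
Only numpy, scipy, OpenCV 4.12 (cv2) and the standard library are available. Lean on these libraries where they do the work, as an engineer would, in place of code of your own. Each camera call takes 0.05 s, during which the arm holds its last target.

### The job

Put the steel spacer ring into the flared round boss of the aluminium gearcase so that it lies flat at the bottom, then put the brass ring in flat on top of it. A ring let go level and centred at the flared mouth drops home by itself. Leave the blue plastic ring where it lies.

Things in the scene. Friction and masses are not known exactly. Their poses are not given: they have to be found in the camera images.
- steel_ring: Bare grey steel spacer ring, about 120 g, 46 mm outer diameter, 26 mm hole, 14 mm thick, lying flat on the bench; origin on its axis at its underside, z along the axis (up). It is round, so it can be gripped across its outside from any side. It goes in first. Home, its underside is 42 mm below the rim.
- brass_ring: Yellow brass ring, about 130 g, 46 mm outer diameter, 26 mm hole, 14 mm thick, lying flat on the bench; origin on its axis at its underside, z along the axis (up). It is round, so it can be gripped across its outside from any side. It goes in second, on top of the steel ring. Home, its underside is 28 mm below the rim.
- blue_ring: Blue plastic ring of the same size (46 mm outer diameter, 26 mm hole, 14 mm thick, lying flat on the bench; origin on its axis at its underside), not for this job: leave it alone.
- boss_mouth (a point): Centre of the flared mouth of the upright aluminium tube (boss) on the gearcase, at rim level, 64 mm above the bench, z up. Inside: 71 mm wide at the rim, narrowing over 16 mm to a straight 54 mm bore, oiled and slippery; flat floor 42 mm below the rim. 79 mm across outside. Fixed in a cream 260 x 220 mm tray. Nothing there rises above the rim. A ring let go level at the rim, centred, slides home.
There are look-alikes about, which are no part of the job. What is shaped like the steel_ring but pink is not meant.

How it is judged:
On the way, in this order (a step that is already met when the one before it is completed fails the run):
1. the steel ring lies flat at the bottom of the boss (z of steel_ring in the frame of boss_mouth between -0.047 and -0.037 m and horizontal distance between steel_ring and boss_mouth below 0.01 m and angle between steel_ring's own z axis and vertical below 0.175 rad and linear speed of steel_ring below 0.02 m/s), for 0.2 s.
2. the brass ring lies flat on the steel ring in the boss (z of brass_ring in the frame of boss_mouth between -0.033 and -0.023 m and horizontal distance between brass_ring and boss_mouth below 0.01 m and angle between brass_ring's own z axis and vertical below 0.175 rad and linear speed of brass_ring below 0.02 m/s), for 0.2 s.
At the end, for the whole second after the job is handed in: Both rings lie flat (within 10 degrees), at rest, in the boss within 10 mm of its axis: the steel ring on the floor (underside 42 mm below the rim, within 5 mm) and the brass ring on top of it (underside 28 mm below the rim, within 5 mm) (all of step 1 and all of step 2); the robot touches nothing.
It fails at once if the blue ring is moved more than 20 mm (distance of blue_ring from where it was at the start of the episode above 0.02 m).
It also fails if it takes over 58 s, if anything falls off the work surface, if the arm or the gripper's body presses on something with over 40 N, if the wrist force passes 120 N, or if a joint passes its speed limit or range.

## Working session

There is one attempt and no reset: what is moved stays moved. The work goes in short steps, each a Python script; the robot and the scene stay as the last script left them, time stands still between calls to the robot, and variables do not carry over. Pictures are saved under pics/ and viewed, and the job is handed in when it is done.

```bash
mkdir -p pics
python3 - <<'E'
from cell import env,camera,calibration
import cv2
for n in ["scene","side","wrist"]:
    c=calibration(n); im,d=camera(n); cv2.imwrite(f"pics/a_{n}.png",im)
    print(n,{k:(v if not hasattr(v,'tolist') else v.tolist()) for k,v in c.items()}, (d>0).mean())
s=env.get_state();print(s["time"],s["tcp_pos"],s["orientation"],s["opening"])
E
```

```text
scene {'fx': 393.51568455550404, 'fy': 393.51568455550404, 'cx': 286.2924238707038, 'cy': 211.91629580510298, 'rvec': [0.8773897829863658, 2.3435035774116795, -1.275981613904073], 'tvec': [0.4652882639280006, -0.12240304248360792, 1.1334586060263838]} 0.9959736394557823
side {'fx': 427.64921382704455, 'fy': 427.64921382704455, 'cx': 279.8080828305497, 'cy': 212.23036211734072, 'rvec': [2.421251623781651, -0.16662444863710996, 0.08612504829106993], 'tvec': [-0.564513979747276, 0.10442627643822315, 0.7644406401435682]} 0.9961267006802721
wrist {'fx': 323.05265191397706, 'fy': 323.05265191397706, 'cx': 276.6893583246984, 'cy': 206.83533207782315, 'rvec': [-2.3022846467250213, -1.749476220112266, -0.2600579437754537], 'tvec': [-0.6748446126682581, -0.03726546991286878, 0.379946416059765]} 0.9960034013605442
0.15 [0.18111452 0.64987909 0.30312341] [-4.69025243e-05  1.35459713e-01  9.90782590e-01 -7.23626743e-04] 0.08578797482375623
```

View pics/a_scene.png

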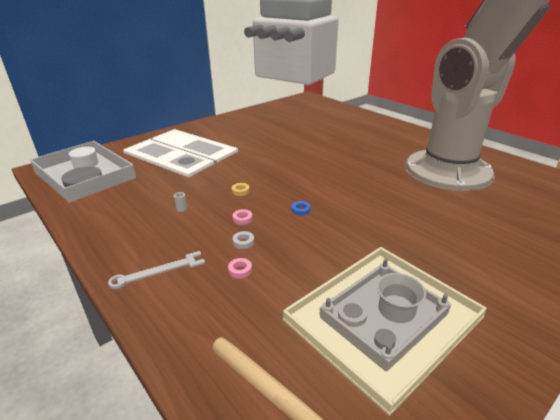

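View pics/a_side.png

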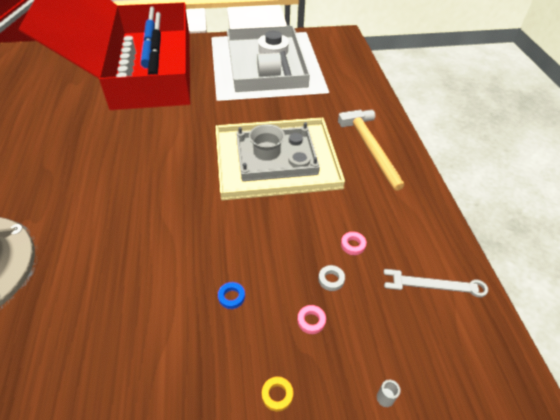

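View pics/a_wrist.png

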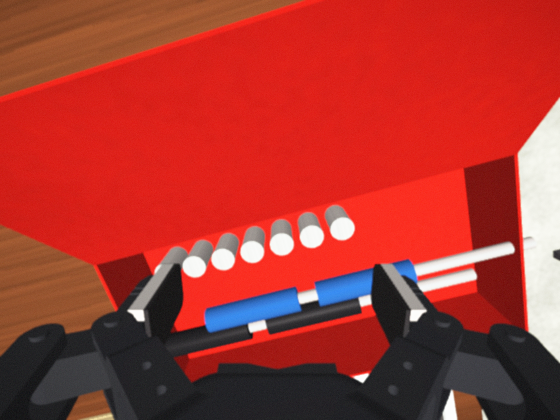

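The steel ring sits between two pink look-alikes: scene (243,240), side (332,278). The brass ring is at scene (241,189), side (277,393). The blue ring is at scene (301,208), side (231,295). The boss is at scene (401,295), side (267,140). The wrist camera only sees the toolbox. Next I measure all of these in both views.

```bash
cat > h.py <<'E'
import numpy as np, cv2
from cell import env,kin,camera,calibration,job
def cloud(n):
    c=calibration(n); im,d=camera(n)
    R=cv2.Rodrigues(np.array(c["rvec"],float))[0]; t=np.array(c["tvec"]).ravel()
    v,u=np.mgrid[:420,:560]
    P=np.stack([(u-c["cx"])/c["fx"]*d,(v-c["cy"])/c["fy"]*d,d],-1)
    W=(P-t)@R; W[d==0]=np.nan
    def ray(pts,z):
        r=np.c_[(np.atleast_2d(pts)-[c["cx"],c["cy"]])/[c["fx"],c["fy"]],np.ones(len(np.atleast_2d(pts)))]@R
        o=-t@R
        return o+r*((z-o[2])/r[:,2])[:,None]
    return im,d,W,ray
def blob(im,W,ray,uv,lo,hi,rad,zt):
    """segment by depth height around seed; returns centre of the outer outline on plane zt"""
    c0=ray([uv],zt)[0]
    m=(np.hypot(W[...,0]-c0[0],W[...,1]-c0[1])<rad)&(W[...,2]>lo)&(W[...,2]<hi)
    p=W[m]
    cc,r=cv2.minEnclosingCircle(p[:,:2].astype(np.float32))
    return c0,np.array(cc),r,np.median(p[:,2]),m.sum()
E
python3 - <<'E'
from h import *
S={"steel":[(243,240),(332,278)],"brass":[(241,189),(277,393)],"blue":[(301,208),(231,295)],"pink1":[(243,217),(312,320)],"pink2":[(240,268),(354,243)],"grey_cyl":[(180,202),(390,393)],"boss":[(401,285),(267,135)]}
for i,n in enumerate(["scene","side"]):
    im,d,W,ray=cloud(n)
    for k,v in S.items():
        b=k=="boss"
        for lo,hi in ([(.059,.07)] if b else [(.006,.02),(.011,.018)]):
            c0,cc,r,z,nn=blob(im,W,ray,v[i],lo,hi,.055 if b else .032,.064 if b else .014)
            print(n,k,lo,c0[:2].round(4),cc.round(4),"r",round(r,4),"z",round(float(z),4),nn)
    # outline by ray onto top plane using colour/contour for boss
    v,u=S["boss"][i][::-1]
E
```

```text
scene steel 0.006 [ 0.6516 -0.0983] [ 0.6468 -0.1054] r 0.0236 z 0.0142 250
scene steel 0.011 [ 0.6516 -0.0983] [ 0.6464 -0.1059] r 0.0229 z 0.0149 181
scene brass 0.006 [ 0.528  -0.2794] [ 0.5238 -0.2878] r 0.0229 z 0.014 153
scene brass 0.011 [ 0.528  -0.2794] [ 0.5243 -0.2879] r 0.0226 z 0.015 111
scene blue 0.006 [ 0.4739 -0.1103] [ 0.4691 -0.1166] r 0.0239 z 0.0141 190
scene blue 0.011 [ 0.4739 -0.1103] [ 0.4691 -0.1166] r 0.0239 z 0.0147 140
scene pink1 0.006 [ 0.6003 -0.1698] [ 0.5954 -0.1787] r 0.0238 z 0.0142 199
scene pink1 0.011 [ 0.6003 -0.1698] [ 0.5954 -0.1787] r 0.0238 z 0.0149 145
scene pink2 0.006 [ 0.7082 -0.0294] [ 0.7042 -0.0353] r 0.0234 z 0.0143 309
scene pink2 0.011 [ 0.7082 -0.0294] [ 0.704  -0.0354] r 0.0233 z 0.0148 233
scene grey_cyl 0.006 [ 0.6774 -0.3252] [ 0.6808 -0.3139] r 0.0129 z 0.0135 55
scene grey_cyl 0.011 [ 0.6774 -0.3252] [ 0.6807 -0.3131] r 0.0127 z 0.0142 29
scene boss 0.059 [0.5649 0.2279] [0.5721 0.2326] r 0.0398 z 0.0637 478
side steel 0.006 [ 0.6468 -0.111 ] [ 0.6462 -0.1073] r 0.0233 z 0.0138 385
side steel 0.011 [ 0.6468 -0.111 ] [ 0.646
[... 155 characters left out ...]
29  ] r 0.0232 z 0.0141 544
side blue 0.006 [ 0.469  -0.1212] [ 0.4686 -0.1186] r 0.0233 z 0.0138 417
side blue 0.011 [ 0.469  -0.1212] [ 0.4688 -0.1186] r 0.0232 z 0.0141 353
side pink1 0.006 [ 0.5965 -0.1851] [ 0.5963 -0.1813] r 0.0236 z 0.0139 452
side pink1 0.011 [ 0.5965 -0.1851] [ 0.5963 -0.1813] r 0.0236 z 0.0141 390
side pink2 0.006 [ 0.705  -0.0412] [ 0.7037 -0.0373] r 0.0239 z 0.0137 345
side pink2 0.011 [ 0.705  -0.0412] [ 0.7037 -0.0373] r 0.0239 z 0.0142 273
side grey_cyl 0.006 [ 0.6872 -0.3142] [ 0.6796 -0.3175] r 0.0126 z 0.0128 142
side grey_cyl 0.011 [ 0.6872 -0.3142] [ 0.6797 -0.3173] r 0.0124 z 0.0137 86
side boss 0.059 [0.575  0.2331] [0.5737 0.2335] r 0.0413 z 0.0633 230
```

Both views agree to about 2 mm, with radii of 23 mm (39.5–41 mm for the boss) and heights of 14 and 64 mm, as they should be. Before moving, I check how high the toolbox is and which grasp yaws the IK allows.

```bash
cat >> h.py <<'E'
STEEL=np.array([.6463,-.1066]); BRASS=np.array([.5238,-.289]); BOSS=np.array([.573,.233])
def q(phi_deg):
    a=np.radians((phi_deg+90)/2); return [0,np.cos(a),np.sin(a),0]
E
python3 - <<'E'
from h import *
for n in ["side","wrist"]:
    im,d,W,ray=cloud(n)
    m=(im[...,2]>120)&(im[...,1]<70)&(im[...,0]<70)&(W[...,1]>.2)&(np.abs(W[...,0])<.8)&(W[...,1]<1.1)
    p=W[m];print(n,np.nanpercentile(p,[0,2,98,100],axis=0).round(3).tolist())
print(env.nose_length)
for nm,p in [("steel",STEEL),("brass",BRASS),("boss",BOSS)]:
  for phi in (-39.4,140.6,50,-10,170,-70,110,-100,80):
    j=kin.inverse_kinematics([*p,.09],q(phi)); print(nm,phi,None if j is None else np.round(j,2))
E
```

```text
side [[-0.267, 0.2, -0.106], [-0.085, 0.239, -0.001], [0.426, 0.861, 0.207], [0.796, 1.07, 0.219]]
wrist [[-0.067, 0.226, -0.003], [0.072, 0.47, 0.002], [0.397, 0.86, 0.215], [0.623, 0.862, 0.314]]
0.0726
steel -39.4 [-0.31  0.77  0.54  1.77 -0.55  0.76 -0.17]
steel 140.6 [-0.01  0.7   0.1   1.75 -0.1   0.7   2.61]
steel 50 [-0.27  0.75  0.49  1.77 -0.49  0.74  1.35]
steel -10 [-0.28  0.76  0.5   1.77 -0.51  0.75  0.31]
steel 170 [-0.65  1.19  1.25  1.79 -1.24  1.2  -2.3 ]
steel -70 [-0.33  0.78  0.58  1.77 -0.59  0.77 -0.67]
steel 110 [-0.09  0.71  0.23  1.76 -0.23  0.71  2.17]
steel -100 [-0.35  0.79  0.6   1.77 -0.61  0.78 -1.17]
steel 80 [-0.19  0.73  0.36  1.76 -0.36  0.72  1.76]
brass -39.4 [ 0.06  0.68  0.45  1.91 -0.47  0.66  0.12]
brass 140.6 [ 0.36  0.63  0.05  1.89 -0.05  0.63  2.9 ]
brass 50 [ 0.07  0.67  0.44  1.91 -0.46  0.66  1.67]
brass -10 [ 0.01  0.7   0.54  1.92 -0.55  0.68  0.71]
brass 170 [-0.37  1.14  1.26  1.94 -1.25  1.15 -1.89]
brass -70 [-0.3   0.96  1.05  1.93 -1.06  0.95  0.08]
brass 110 [ 0.07  0.67  0.45  1.91 -0.46  0.66  2.72]
brass -100 [-0.3   0.96  1.05  1.93 -1.06  0.95 -0.44]
brass 80 [ 0.04  0.68  0.49  1.91 -0.5   0.67  2.23]
boss -39.4 [-0.86  0.72  0.52  1.86 -0.53  0.7  -0.72]
boss 140.6 [-0.42  0.65 -0.09  1.83  0.09  0.66  1.89]
boss 50 [-0.68  0.67  0.26  1.85 -0.26  0.66  0.61]
boss -10 [-0.81  0.7   0.45  1.86 -0.46  0.68 -0.27]
boss 170 [-0.35  0.66 -0.19  1.83  0.18  0.68  2.33]
boss -70 [-0.87  0.72  0.53  1.86 -0.54  0.7  -1.25]
boss 110 [-0.52  0.65  0.04  1.84 -0.04  0.65  1.47]
boss -100 [-0.9   0.74  0.58  1.87 -0.6   0.72 -1.72]
boss 80 [-0.61  0.66  0.17  1.85 -0.17  0.65  1.05]
```

Run:
```python
from h import *
p=env.get_state()["tcp_pos"]
env.movel([p[0],p[1],.36],velocity=.15)
env.reach([*STEEL,.25],q(-39.4))
env.grip(.050,f_grip=40)
s=env.get_state();tz=s["tcp_pos"]
for n in ["side","scene","wrist"]:
    im,d,W,ray=cloud(n); cv2.imwrite(f"pics/b_{n}.png",im)
    m=(np.hypot(W[...,0]-tz[0],W[...,1]-tz[1])<.07)&(W[...,2]>.1)&(W[...,2]<tz[2])
    print(n,m.sum(), (tz[2]-np.percentile(W[m][:,2],[0,1,5,50]) if m.any() else None))
    if n=="wrist":
        c0,cc,r,z,k=blob(im,W,ray,(0,0),0,0.02,0,0) if 0 else (0,)*5
        mm=(np.hypot(W[...,0]-STEEL[0],W[...,1]-STEEL[1])<.035)&(W[...,2]>.01)&(W[...,2]<.02)
        if mm.any(): print("ring",cv2.minEnclosingCircle(W[mm][:,:2].astype(np.float32)),np.median(W[mm][:,2]),mm.sum())
print(s["time"],tz,s["opening"],s["qpos"].round(2) if hasattr(s["qpos"],"round") else s["qpos"])
```

```text
side 1235 [0.06969349 0.06565636 0.05978079 0.01794026]
scene 790 [0.06791435 0.06557437 0.05935404 0.0199959 ]
wrist 21766 [0.07034025 0.06438335 0.0544431  0.01484645]
ring ((0.6455197930335999, -0.10462304949760437), 0.023103289306163788) 0.01337239634231692 1146
4.45 [ 0.6463054  -0.10656672  0.25000445] 0.04958240148112261 [-0.57  0.7   0.99  1.7  -0.65  1.1  -0.07]
```

View pics/b_wrist.png

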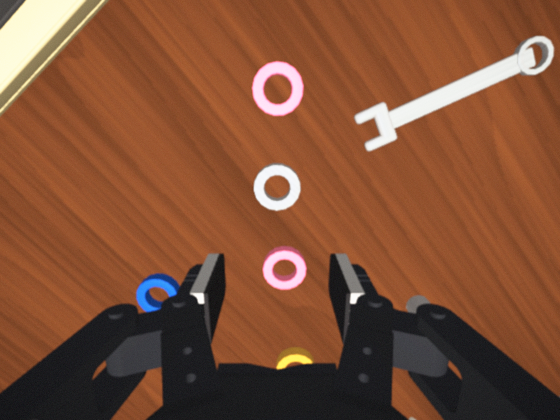

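View pics/b_side.png

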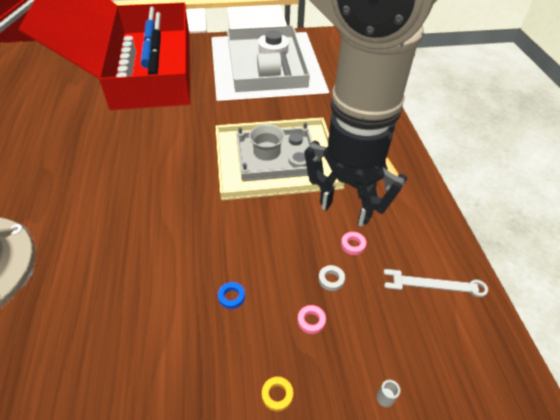

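The wrist view shows the steel ring at (277,187) between the pinks at (278,88) and (285,269). It measures (0.6455,-0.1046), within 2 mm of the earlier fix. The side view shows the fingertips clear. They stand about 67 mm ahead of the TCP at 50 mm opening. I'll grip with the tips about 5 mm above the bench, so the ring stays proud of them for the drop.

```bash
cat >> h.py <<'E'
def pick(xy,phi,tag):
    env.grip(.075,f_grip=40)
    env.reach([*xy,.16],q(phi))
    env.movel([*xy,.100],velocity=.15)
    hit=env.movel([*xy,.072],velocity=.05,stop_force=6)
    print("contact",hit,env.get_state()["tcp_pos"])
    env.grip(.035,f_grip=40)
    print("opening",env.get_state()["opening"])
    env.movel([*xy,.22],velocity=.12)
    s=env.get_state();t=np.array(s["tcp_pos"]);print("t",s["time"],"op",s["opening"],"tcp",t.round(4))
    for n in ["side","scene","wrist"]:
        im,d,W,ray=cloud(n); cv2.imwrite(f"pics/{tag}_{n}.png",im)
E
python3 - <<'E'
from h import *
pick(np.array([.646,-.106]),-39.4,"c")
E
```

```text
contact False [ 0.64601916 -0.10613565  0.07195969]
opening 0.04444711185574124
t 8.45 op 0.04403679200687967 tcp [ 0.6456 -0.1058  0.2191]
```

View pics/c_side.png

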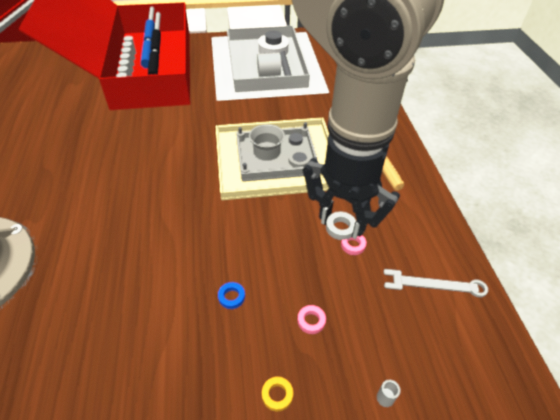

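View pics/c_wrist.png

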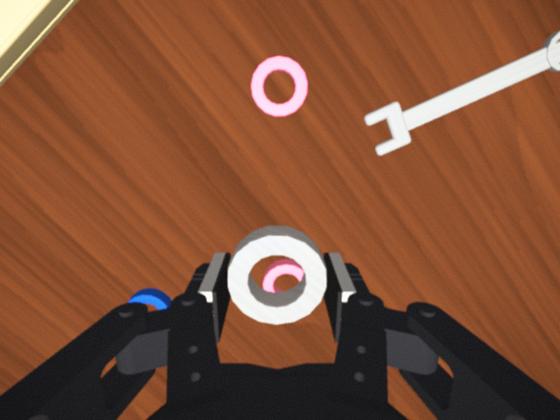

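Side (341,224) and wrist (277,275) show the steel ring held between the pads, with its grip 44 mm wide by the finger reading. I check its tilt and offset from depth.

```bash
cat >> h.py <<'E'
def held(zlo,zhi):
    t=np.array(env.get_state()["tcp_pos"])
    for n in ["wrist","side"]:
        im,d,W,ray=cloud(n)
        hsv=cv2.cvtColor(im,cv2.COLOR_BGR2HSV)
        m=(np.hypot(W[...,0]-t[0],W[...,1]-t[1])<.027)&(W[...,2]>t[2]-zhi)&(W[...,2]<t[2]-zlo)&(hsv[...,2]>150)
        m=cv2.erode(m.astype(np.uint8),np.ones((3,3)))>0 if n=="wrist" else m
        p=W[m]
        if len(p)<20: print(n,len(p)); continue
        c=np.median(p,0)
        A=np.c_[p[:,:2]-t[:2],np.ones(len(p))]
        w=np.ones(len(p),bool)
        for _ in range(5):
            k=np.linalg.lstsq(A[w],p[w,2],rcond=None)[0]; w=abs(A@k-p[:,2])<.0015
        print(n,len(p),w.sum(),"tilt deg",np.degrees(np.arctan(np.hypot(*k[:2]))).round(1),"top below tcp",(t[2]-k[2]).round(4),"off",(np.array(cv2.minEnclosingCircle(p[w][:,:2].astype(np.float32))[0])-t[:2]).round(4))
E
python3 - <<'E'
from h import *
held(.04,.085)
E
```

```text
wrist 3919 3888 tilt deg 0.1 top below tcp 0.0593 off [-0.0009  0.0017]
side 456 330 tilt deg 0.5 top below tcp 0.0586 off [-0.0005 -0.0015]
```

```bash
cat >> h.py <<'E'
def place(tag,z=.1335):
    env.reach([*BOSS,.20],q(-39.4))
    im,d,W,ray=cloud("wrist"); cv2.imwrite(f"pics/{tag}0_wrist.png",im)
    env.movel([*BOSS,.145],velocity=.12)
    print("contact",env.movel([*BOSS,z],velocity=.04,stop_force=8),env.get_state()["tcp_pos"])
    for n in ["side","scene"]: cv2.imwrite(f"pics/{tag}1_{n}.png",camera(n)[0])
E
python3 - <<'E'
from h import *
place("d"); print(env.get_state()["time"])
E
python3 -c "
import cv2
a=cv2.imread('pics/d1_side.png')[80:220,180:360];b=cv2.imread('pics/d1_scene.png')[200:380,300:500]
cv2.imwrite('pics/d1.png',cv2.hconcat([cv2.resize(a,(400,311)),cv2.resize(b,(400,311))]))"
```

```text
contact False [0.57292849 0.23302564 0.13340673]
11.2083
```

View pics/d1.png

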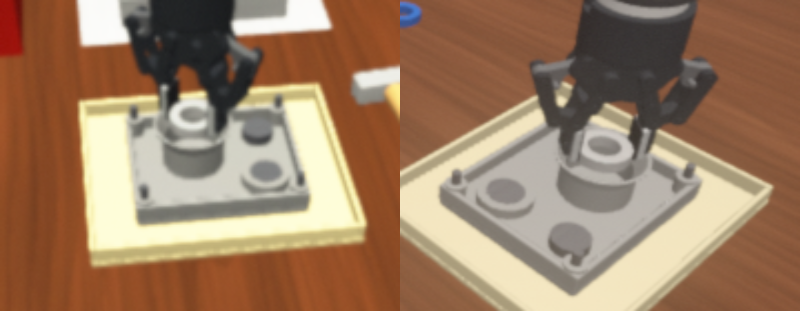

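View pics/d0_wrist.png

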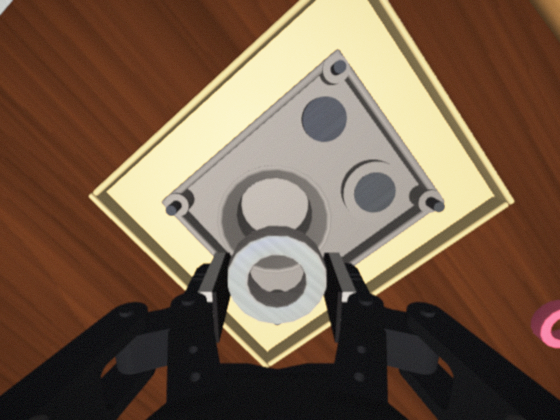

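The crops show the ring centred just in the flared mouth, with both fingers over the rim and nothing touching. I release it.

```bash
cat >> h.py <<'E'
def check(tag,lo,hi):
    for n in ["side","scene","wrist"]:
        im,d,W,ray=cloud(n); cv2.imwrite(f"pics/{tag}_{n}.png",im)
        m=(np.hypot(W[...,0]-BOSS[0],W[...,1]-BOSS[1])<.030)&(W[...,2]>lo)&(W[...,2]<hi)
        p=W[m]
        if len(p)>20:
            w=np.ones(len(p),bool); A=np.c_[p[:,:2]-BOSS,np.ones(len(p))]
            print(n,len(p),"z med",np.median(p[:,2]).round(4),"mean off",(p[:,:2].mean(0)-BOSS).round(4),"circle",cv2.minEnclosingCircle(p[:,:2].astype(np.float32)),"slope",np.linalg.lstsq(A,p[:,2],rcond=None)[0][:2].round(3))
        else: print(n,len(p))
E
python3 - <<'E'
from h import *
env.grip(.080)
print(env.get_state()["force"])
env.movel([*BOSS,.24],velocity=.2)
env.reach([*(BOSS+[-.05,-.06]),.26],q(-39.4))   # back off to let the wrist camera look in
check("e",.028,.044); print(env.get_state()["time"])
E
```

```text
[ 0.35727099 -0.14930052  0.418433  ]
side 227 z med 0.0364 mean off [0.0014 0.0112] circle ((0.5730565786361694, 0.23227034509181976), 0.02953595668077469) slope [0.005 0.026]
scene 549 z med 0.0368 mean off [-0.0043 -0.0016] circle ((0.5730026364326477, 0.2330891489982605), 0.029998835176229477) slope [-0.015 -0.005]
wrist 1910 z med 0.0354 mean off [-0.0002  0.0019] circle ((0.5720404386520386, 0.23417457938194275), 0.02720513381063938) slope [0.003 0.001]
12.9
```

View pics/e_wrist.png

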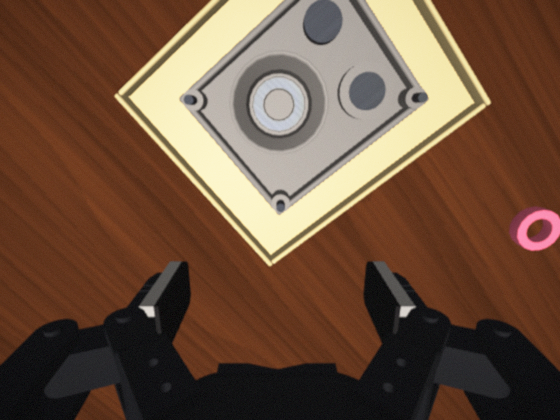

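The wrist view shows the steel ring inside the boss at (279,103). Its top is level at z≈0.0355; 0.036 is expected for a ring on the floor. Now the brass ring.

Run:
```python
from h import *
pick(BRASS,-39.4,"f"); held(.04,.085)
```

```text
contact False [ 0.52374941 -0.28916767  0.07196666]
opening 0.043847958809396924
t 17.8833 op 0.04361991022683383 tcp [ 0.5235 -0.2887  0.2192]
wrist 5285 4150 tilt deg 0.2 top below tcp 0.0592 off [-0.0015  0.0012]
side 650 423 tilt deg 0.6 top below tcp 0.0585 off [-0.0049 -0.0031]
```

View pics/f_wrist.png

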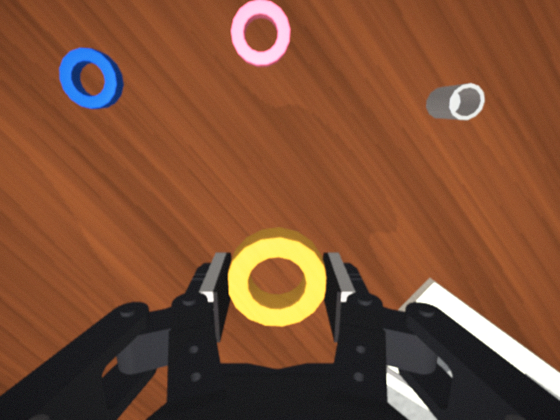

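The brass ring is held level and centred at wrist (277,280), with the blue ring undisturbed at (90,78). I place it the same way.

Run:
```python
from h import *
env.movel([*BRASS,.24])
place("g")
env.grip(.080); print(env.get_state()["force"])
env.movel([*BOSS,.24],velocity=.2)
env.reach([*(BOSS+[-.05,-.06]),.26],q(-39.4))
check("h",.042,.058); print(env.get_state()["time"])
im,d,W,ray=cloud("side"); print(blob(im,W,ray,(231,295),.011,.018,.032,.014))
```

```text
contact False [0.57290929 0.23302329 0.13339215]
[ 0.46714932  0.48361786 -1.21891003]
side 297 z med 0.0503 mean off [0.0007 0.0091] circle ((0.5730141997337341, 0.23300139605998993), 0.03007281944155693) slope [-0.008  0.027]
scene 626 z med 0.0505 mean off [-0.0041 -0.0015] circle ((0.5730060338973999, 0.23299726843833923), 0.03008986823260784) slope [-0.039 -0.019]
wrist 2878 z med 0.0496 mean off [ 0.001  -0.0007] circle ((0.5729386806488037, 0.23295950889587402), 0.03004183992743492) slope [ 0.026 -0.035]
23.2083
(array([ 0.46900869, -0.12118778,  0.014     ]), array([ 0.46842018, -0.11910146]), 0.02344726398587227, np.float64(0.014176889687136977), np.int64(354))
```

View pics/h_wrist.png

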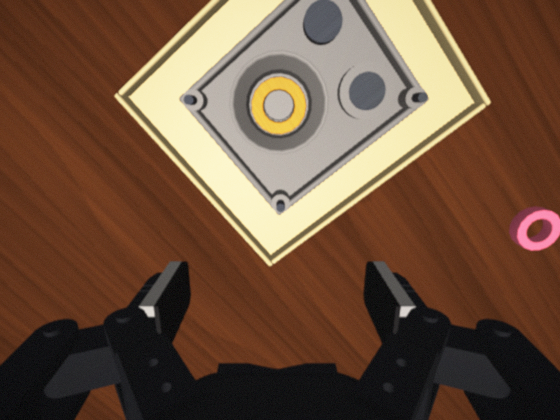

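View pics/h_scene.png

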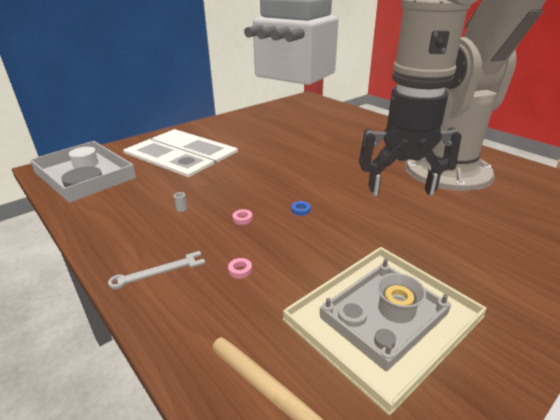

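The brass ring lies in the boss at wrist (279,104) and scene (400,297), and the gripper is clear. One colour-masked check of tilt and centre, then I hand in.

Run:
```python
from h import *
im,d,W,ray=cloud("wrist")
h=cv2.cvtColor(im,cv2.COLOR_BGR2HSV)
m=(cv2.inRange(h,(15,150,80),(35,255,255))>0)&(np.hypot(W[...,0]-BOSS[0],W[...,1]-BOSS[1])<.035)
p=W[m];A=np.c_[p[:,:2]-BOSS,np.ones(len(p))];k=np.linalg.lstsq(A,p[:,2],rcond=None)[0]
print(m.sum(),"tilt",np.degrees(np.hypot(*k[:2])).round(2),"z",np.median(p[:,2]).round(4),cv2.minEnclosingCircle(p[:,:2].astype(np.float32)))
r=W[(np.abs(W[...,2]-.064)<.003)&(np.hypot(W[...,0]-BOSS[0],W[...,1]-BOSS[1])<.05)]
print("rim",cv2.minEnclosingCircle(r[:,:2].astype(np.float32)))
s=env.get_state();print(s["time"],s["opening"],s["force"])
ok=np.degrees(np.hypot(*k[:2]))<5 and abs(np.median(p[:,2])-.05)<.003
print(ok)
if ok: job.job_done()
```

```text
1557 tilt 0.02 z 0.0494 ((0.5709449052810669, 0.2331881821155548), 0.02230387181043625)
rim ((0.5721175670623779, 0.23416218161582947), 0.03909875079989433)
23.3083 0.07979293548456642 [-0.11136871  0.36072043 -0.38096411]
True
the job is handed in; nothing more can be done
```

I put the steel ring in the boss first and the brass ring on top of it, then handed the job in at about 23 s of the 58 s allowed. The hand-in reported no verdict.

My last checks all passed:
- **Steel ring:** before the brass ring went in, its top was level at z≈0.0355 m (0.036 expected on the floor).
- **Brass ring:** its top is at z≈0.0494 m (0.050 expected), tilted about 0.02°, and about 1.5 mm from the measured rim centre.
- **Blue ring:** it measured within about 1 mm of where it started.
- **Gripper:** open, empty and clear of everything.

One disagreement: some height-masked points from the side and scene cameras looked off-centre by 4–11 mm. Those cameras see only part of the inside of the boss, and that mask also picks up the boss wall. The colour-masked wrist measurement of the brass ring did not show it.

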